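Shuttle the seed dish to the camera with the jog stick

ROBOT

A 7-joint arm with a two-finger parallel gripper is mounted at the origin on the work surface. World frame = base frame: x ahead of the robot, y to its left, z up, the work surface at z = 0. Lengths are in m, angles in rad, forces in N, time in s.
With the tool pointing down it reaches from about 0.4 to 0.85 m from the base axis. Payload 10.4 kg.
Tool frame: the origin (TCP) lies between the finger pads; the fingertips stand ahead of it and the grasp point (between the pads) lies 5 mm behind it (manip.tip_extent is the z of the fingertips in the tool frame, in m); z points along the fingers, y is the line along which they close (so a half turn about z gives the same grasp; the last joint's range is limited). The gripper opens to 85 mm and grips with 20 to 120 N. Pads are 22 mm wide; open, the fingers measure 114 mm over their backs; the gripper's body (76 mm by 85 mm) begins 54 mm behind the grasp point. The pads swing forward as they close: fully open they stand 13 mm farther back than shut.
Start: joints at [-1.324, 0.332, -0.065, 1.46, 0.022, 1.35, -0.088], TCP at [0.167, 0.602, 0.245] pointing down, gripper open.
Joint ranges: [-2.6, 2.6], [-0.5, 2.12], [-1.47, 1.34], [0.16, 2.42], [-1.27, 4.41], [0.06, 2.06], [-2.6, 2.6]. Speed limits (rad/s): [2.22, 2.22, 2.79, 2.79, 3.14, 3.14, 3.14].

INTERFACE

Orientations are given as a unit quaternion [x, y, z, w].
In Python, from workcell import status, viewer, manip gives the robot as it stands.
- The arm moves only by the tool play_rows, never from a script. Its argument "plan" is one flat list of numbers, 7 for each row, row after row: the turn, a rotation vector about the tool's x, y, z in degrees, then the shift along the tool's x, y, z in m, then the opening, from 0 (shut) to 1 (fully open). In form: [ax, ay, az, dx, dy, dz, grip, ax, ay, az, dx, dy, dz, grip, ...]. A call has 1 to 20 rows; each row is the pose to reach, as a shift and turn from the pose commanded when the call began, along the tool's axes at that moment; what a row does not reach only later rows make up. A row lasts 1/8 s, in which the tool goes at most 62.5 mm and 10.7 degrees, less where a joint would pass 70% of its speed; a pose out of reach is approached as far as the arm can. A call with a gripper value outside its range is refused whole. The fingers move at their own pace and stop on an object; "squeeze" is the grip in N (left out, the last holds). Time passes only in rows, so rows that repeat a pose let the fingers close. It gives the time, the measured TCP pose, the force, the opening and the grip force at its end, in the units of the state.
- status.get_obs(): the state, without advancing time (a new reading comes with each control period).
- viewer.camera(name): name is "side" or "top" or "wrist"; returns the picture (384x512x3 uint8, red, green, blue); there is no depth.
- viewer.camera_model(name): a dict with "fx", "fy", "cx", "cy" (pixels), "D" ([k1, k2, p1, p2, k3] as OpenCV has them; the pictures are not rectified), "R" (3x3) and "t" (3): a world point X has camera coordinates R X + t. Camera axes: x right, y down, z forward; pixel columns grow to the right and rows downward; lengths in m; the calibration is good to about 2 mm. A picture is of the moment at which its call begins: read the wrist's pose just before it. camera_model takes no time and is no camera call; for the wrist camera it gives the pose at the moment of the call.
- manip.hand_in(): hands the job in; it is judged then, once.
The state is a dict: "clock": time; "joint_pos": joint angles; "joint_velocities": joint speeds; "tau": joint torques, N m; "position": TCP position; "ee_rot": TCP orientation; "ft_force": force on the tool from outside, world axes, zero at the start; "torque": the same for the moment, N m; "grip_width": opening from 0.0 (shut) to 1.0 (fully open); "grasp_force": force on a finger pad.
Only numpy, scipy, OpenCV 4.12 (cv2) and the standard library are available. Lean on these libraries where they do the work, as an engineer would, in place of code of your own. Each camera call takes 0.05 s, during which the arm holds its last target. There are 200 camera calls.

TASK

Lift the lid off the steel dish on the shuttle track by its knob and set it down, right way up, on the square mat. Then push the joystick all the way over towards the end where the round camera tower stands, so that the shuttle slides the dish in front of the tower, hold the stick there for two seconds and let it spring back to the centre. Finally put the lid back on the dish so that it is properly seated, and leave the dish in front of the tower and the other things on the bench undisturbed.

Things in the scene. Friction and masses are not known exactly. Their poses are not given: they have to be found in the camera images.
- station: Fixed white shuttle track, 130 x 520 x 30 mm (x, y, z); its top is at z = 30 mm. Origin: centre of its underside; y runs along the track to the robot's left, x away from the robot. Two aluminium guide rails, 10 mm high, run along it at x = +-48 mm. Three grey discs mark the middle and the two ends, y = +-60 mm. Yaw up to about 7 degrees.
- shuttle (a joint): Position (m) along the station's y of the steel shuttle: two upright plates with inner faces 115 mm either side of its centre, tops 67 mm above the bench, joined by a bar behind the dish (at station x = 58 mm). 0 = centred. Linked to the stick: 0.30 m per rad, the same way (stick to the left, shuttle to the left), up to +-0.135. Its plate pushes the dish 60 mm off the middle at full stick; when the stick is released it runs home in about 1.5 s and the dish stays behind.
- dish: Loose round steel dish, 80 mm across, 45 mm high, wall 3 mm, about 0.18 kg. Stands between the rails in the middle of the track. Origin: centre of its underside, z up.
- lid: Loose round aluminium lid, 92 mm across, 14 mm high with a skirt hanging 10 mm down round the dish's rim (3 mm play all round), about 0.09 kg; on top a black cylindrical knob, 24 mm diameter and 36 mm high. Origin: centre of the skirt's lower edge, z up; the knob spans z = 14 to 50 mm. Seated on the dish, its origin is 35 mm above the dish's origin.
- tower: Fixed round upright camera tower, 60 mm diameter, 95 mm high, with a lens tube pointing to the track; stands behind the track at one of its ends (left or right). Origin: centre of its underside.
- tower_spot (a point): Point on top of the track in front of the tower: centre of the place where the dish must finish (60 mm from the middle of the track, to its left or its right).
- supply: Fixed plain low box, 60 x 64 x 45 mm, behind the other end of the track. Not needed. Origin: centre of its underside.
- pod: Fixed grey joystick box, 90 x 90 x 45 mm. Origin: centre of its underside; y to the robot's left (yaw up to about 11 degrees). Stands in front of the track at the left or the right.
- stick (a joint): Tilt (rad) of the joystick on the pod: 0 upright, positive to the pod's left (+y), negative to its right; stops at +-0.45. It pivots about the pod's x axis, 45 mm above the bench over the pod's centre, and springs back to 0 when let go (about 0.9 N m/rad, some 4 N at the ball at full tilt).
- stick_ball (a point): Centre of the joystick's aluminium ball, 36 mm diameter, 110 mm from the pivot along the stick (155 mm above the bench when upright); the shaft below it is 12 mm thick.
- mat: Fixed square dark mat with a grey face, 150 x 150 x 5 mm, where the lid is set aside. Origin: centre of its underside.
- petri_a: Bystander: two stacked petri dishes, 90 mm across, 36 mm high, between pod and mat. Origin: centre of underside.
- jar_a: Bystander: white jar with a blue cap, 66 mm across, 130 mm high. Origin: centre of underside.
- jar_b: Bystander: white jar with a white cap, 72 mm across, 120 mm high. Origin: centre of underside.
- beaker: Bystander: glass beaker, 76 mm across, 90 mm high. Origin: centre of underside.
- spatula: Bystander: spatula 180 mm long, lying on the bench.
There are look-alikes about, which are no part of the job. What is shaped like the pod but purple is not meant. Leave any orange look-alike of the lid alone.

How it is judged:
On the way, in this order (a step that is already met when the one before it is completed fails the run):
1. the lid lies right way up on the mat, let go and at rest (horizontal distance between lid and mat below 0.04 m and height (world z) of lid below 0.012 m and z of lid in the frame of mat above 0 m and angle between lid's own z axis and vertical below 0.1 rad and contact force between the fingers and lid below 0.05 N and linear speed of lid below 0.02 m/s), for 0.2 s.
2. the stick is held over at full tilt for 1.5 s, the dish in front of the tower, the lid lying on the mat ((value of joint stick above 0.37 rad or value of joint stick below -0.37 rad) and horizontal distance between dish and tower_spot below 0.015 m and horizontal distance between lid and mat below 0.04 m and height (world z) of lid below 0.012 m), for 1.5 s.
3. the stick is let go and back at the centre, the dish left in front of the tower (value of joint stick between -0.05 and 0.05 rad and contact force between the fingers and pod below 0.05 N and horizontal distance between dish and tower_spot below 0.015 m), for 0.2 s.
At the end, for the whole second after the job is handed in: The dish stands upright on the track within 15 mm of the place in front of the tower, the lid is seated on it (within 6 mm of its centre, 35 mm +-4 mm above its base, level within 0.06 rad), the stick is back within 0.05 rad of upright, and everything is at rest (horizontal distance between dish and tower_spot below 0.015 m and height (world z) of dish between 0.026 and 0.034 m and angle between each of dish, lid's own z axis and vertical below 0.06 rad and horizontal distance between lid and dish below 0.006 m and z of lid in the frame of dish between 0.031 and 0.039 m and value of joint stick between -0.05 and 0.05 rad and linear speed of each of lid, dish below 0.02 m/s); the robot touches nothing.
It fails at once if a bystander is moved by more than 30 mm (distance of any of petri_a, jar_a, jar_b, beaker, spatula from where it was at the start of the episode above 0.03 m).
It fails at once if the dish is tipped (angle between dish's own z axis and vertical above 0.35 rad).
It also fails if it takes over 72 s, if anything falls off the work surface, if the arm or the gripper's body presses on something with over 40 N, if the wrist force passes 120 N, or if a joint passes its speed limit or range.

## Working session

There is one attempt and no reset: what is moved stays moved. The work goes in short steps, Python scripts to look and compute and a tool call to move; the robot and the scene stay as the last step left them, time stands still between calls to the robot, and variables do not carry over. Pictures are saved under pics/ and viewed, at most 10 in all, crops included, and the job is handed in when it is done.

Besides the shell and the picture viewer there is one more tool, called after ">>>" as name(argument=value, ...) on one line, values as JSON. play_rows: Moves the arm, as the interface text tells. Its arguments: {"type":"object","properties":{"plan":{"type":"array","items":{"type":"number"}},"squeeze":{"type":"number"}},"required":["plan"]}

```bash
mkdir -p pics; cat > h.py <<'E'
import numpy as np, cv2
from workcell import status, viewer, manip
from scipy.spatial.transform import Rotation as Rn
def cam(n):
    m=viewer.camera_model(n); K=np.array([[m['fx'],0,m['cx']],[0,m['fy'],m['cy']],[0,0,1.]])
    return K,np.array(m['D'],float),np.array(m['R']),np.array(m['t'])
def shot(n,f):
    c=cam(n); im=viewer.camera(n); cv2.imwrite(f'pics/{f}.png',cv2.cvtColor(np.asarray(im),cv2.COLOR_RGB2BGR)); return im,c
def ray(c,u,v):
    K,D,R,t=c; p=cv2.undistortPoints(np.array([[[u,v]]],float),K,D)[0,0]
    return -R.T@t, R.T@np.array([p[0],p[1],1])
def onz(c,u,v,z):
    o,d=ray(c,u,v); return o+d*(z-o[2])/d[2]
def proj(c,X):
    K,D,R,t=c; return cv2.projectPoints(np.array(X,float).reshape(-1,3),cv2.Rodrigues(R)[0],t,K,D)[0].reshape(-1,2)
E
python3 - <<'E'
from h import *
import pickle
ims={}
for n in ['top','side']:
    im,c=shot(n,n+'0'); ims[n]=(im,c); print(n,-c[2].T@c[3], c[0][0,0])
pickle.dump(ims,open('ims.pkl','wb'))
a=cv2.imread('pics/top0.png');b=cv2.imread('pics/side0.png')
cv2.imwrite('pics/both.png',np.vstack([a,b])[:, :] if 0 else np.hstack([a,b]))
for n in['top','side']: cv2.imwrite(f'pics/{n}0b.png',cv2.resize(cv2.imread(f'pics/{n}0.png'),(800,600),interpolation=cv2.INTER_CUBIC))
o=status.get_obs();print(o)
print(manip.tip_extent)
E
```

```text
top [0.38392913 0.0107672  1.35532104] 374.0693627220575
side [ 0.45146587 -0.96433636  0.65515478] 392.2409755156643
{'clock': 0.1, 'joint_pos': array([-1.32361686,  0.33283337, -0.06472906,  1.46084345,  0.02159905,
        1.34990455, -0.08850816]), 'joint_velocities': array([ 0.0001151 , -0.00222904,  0.00032697, -0.00079916, -0.00173294,
       -0.00224977, -0.00041333]), 'tau': array([ 1.23138179e-03, -6.26733112e+01,  4.91781032e-02, -3.92438078e+01,
        1.64155959e-02,  6.91007066e-03, -7.35405797e-05]), 'position': array([0.16647544, 0.60209413, 0.24458676]), 'ee_rot': array([ 1.34462176e-01,  9.90918516e-01, -6.43467965e-04, -6.34875442e-05]), 'ft_force': array([-0.40575992, -0.54939236, -0.10536204]), 'torque': array([-0.02015815, -0.02757291, -0.02556004]), 'grasp_force': 0.0, 'grip_width': 1.0001062753872214}
0.014
```

View pics/top0b.png

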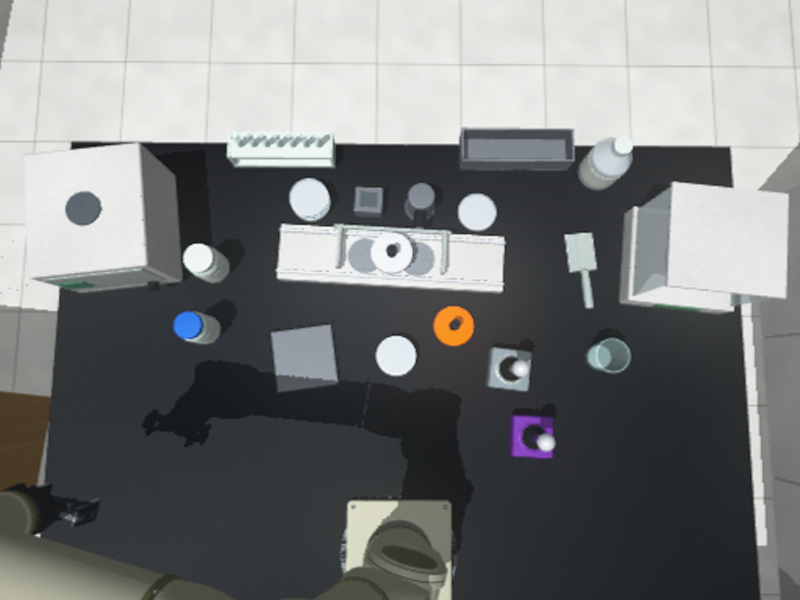

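View pics/side0b.png

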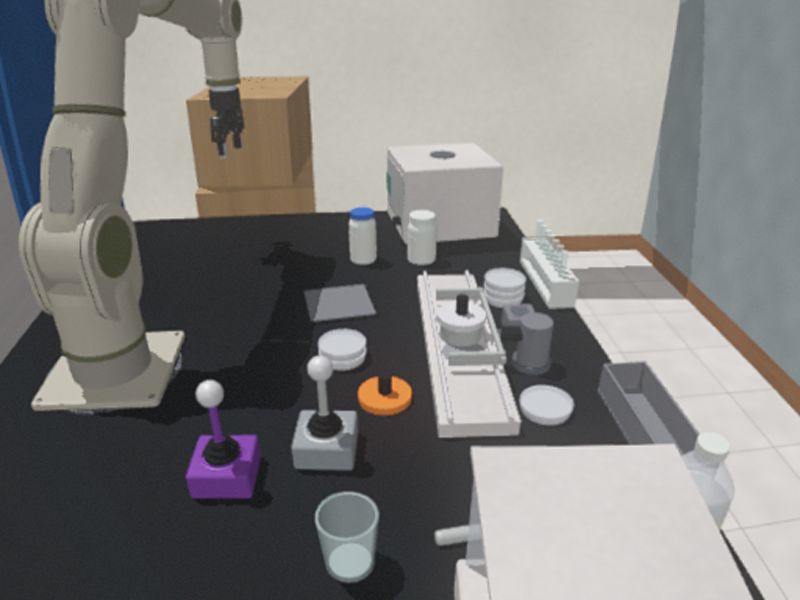

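The top view shows the lid (white, black knob) on the track at (392,252), the tower on the right at (420,195), and the supply box at (368,198). The mat is at (305,357). In the side view the same lid is at (462,318).

- Lids: (392,252) is aluminium and sits on the dish, so it is the target. The orange one at (454,325) is the look-alike.
- Pods: grey at (510,368) is the target. Purple at (533,437) is not.

The tower is on the right, so the stick goes right (−y).

```bash
cat > m.py <<'E'
from h import *
import pickle
ims=pickle.load(open('ims.pkl','rb')); im,c=ims['top']; s,cs=ims['side']
k=512/800
def blob(im,mask,u,v,rad=60):
    n,l,st,ce=cv2.connectedComponentsWithStats(mask.astype(np.uint8)); 
    i=min(range(1,n),key=lambda i:np.hypot(*(ce[i]-[u,v]))+ (1e3 if st[i,4]<12 else 0)); return l==i,ce[i],st[i]
g=im.astype(int); br=g.sum(2)/3; sat=g.max(2)-g.min(2)
def rect(msk,z):
    cn=max(cv2.findContours(msk.astype(np.uint8),0,2)[0],key=cv2.contourArea)
    P=np.array([onz(c,*p[0],z)[:2] for p in cn],np.float32); return cv2.minAreaRect(P)
# mat
m,ce,st=blob(im,(br>80)&(sat<40),305*k,357*k); print('mat',ce,st,rect(m,.005),onz(c,*ce,.005))
# track
m,ce,st=blob(im,(br>165)&(sat<40),392*k,258*k); print('track',ce,st,rect(m,.03))
# knob: dark blob near lid
w=np.zeros(br.shape,bool); w[int(235*k):int(268*k),int(376*k):int(408*k)]=1
m,ce,st=blob(im,(br<70)&w,392*k,250*k); print('knob',ce,st)
for z in(.08,.1,.115):print(onz(c,*ce,z))
# pod
m,ce,st=blob(im,(br>80)&(sat<40),510*k,368*k); print('pod',ce,st,rect(m,.045))
S=s.astype(int); sb=S.sum(2)/3; ss=S.max(2)-S.min(2)
w=np.zeros(br.shape,bool); w[int(353*k):int(385*k),int(302*k):int(338*k)]=1
m2,c2,st2=blob(s,(sb>120)&w,320*k,368*k);print('ballside',c2,st2)
w=np.zeros(br.shape,bool); w[int(355*k):int(385*k),int(506*k):int(535*k)]=1
m1,c1,st1=blob(im,(br>190)&w,519*k,368*k);print('balltop',c1,st1,onz(c,*c1,.155))
def tri(c,p,cs,q):
    o,d=ray(c,*p);o2,d2=ray(cs,*q);a=np.linalg.lstsq(np.stack([d,-d2],1),o2-o,rcond=None)[0];return o+d*a[0],o2+d2*a[1]
print(tri(c,c1,cs,c2))
# knob side
w=np.zeros(br.shape,bool); w[int(292*k):int(318*k),int(450*k):int(474*k)]=1
m2,c2,st2=blob(s,(sb<70)&w,462*k,305*k);print('knobside',c2,st2); print(tri(c,ce if 0 else c1*0+[392*k,250*k],cs,c2))
a=cv2.imread('pics/top0.png');b=cv2.imread('pics/side0.png')
A=cv2.resize(a[130:260,160:360],(800,520),interpolation=2); cv2.imwrite('pics/crop1.png',A)
E
python3 m.py
```

```text
mat [194.44266667 228.35333333] [ 173  208   44   42 1500] ((0.432422399520874, 0.221735417842865), (0.13781480491161346, 0.14133401215076447), 8.1837739944458) [0.43230222 0.22130452 0.005     ]
track [250.0918614  164.66498791] [ 177  143  146   44 4964] ((0.6649006009101868, 0.023709416389465332), (0.5201600790023804, 0.13790087401866913), 87.01702880859375)
knob [250.17857143 160.14285714] [248 157   5   7  28]
[0.66701392 0.02181961 0.08      ]
[0.66257449 0.02164628 0.1       ]
[0.65924492 0.02151628 0.115     ]
pod [325.65604027 236.19295302] [311 222  29  29 596] ((0.40669316053390503, -0.2421240210533142), (0.09413480758666992, 0.09056675434112549), 83.1744384765625)
ballside [206.08070175 233.65614035] [197 225  19  21 285]
balltop [332.96923077 236.09230769] [329 232   9   9  65] [ 0.40464423 -0.24476459  0.155     ]
(array([ 0.40457668, -0.24393134,  0.15891407]), array([ 0.41053811, -0.24357432,  0.15894094]))
knobside [295.46478873 194.57746479] [293 189   6  12  71]
(array([0.66308528, 0.01924912, 0.10000862]), array([0.66240967, 0.01930942, 0.09985879]))
```

View pics/crop1.png

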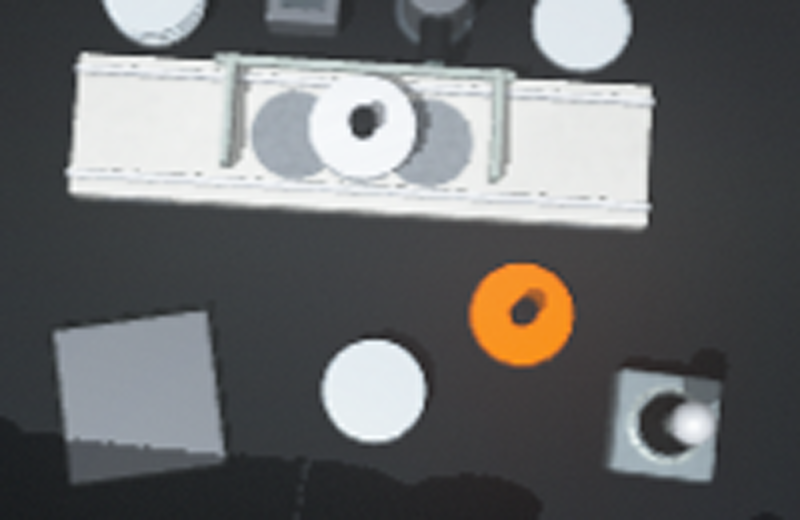

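The crop shows the aluminium lid, black knob at (365,122), on the dish in the middle of the track. Orange lid (522,315) and grey pod (665,420) are clearly separate. Writing a waypoint-to-row helper, then I'll move to hover over the knob.

```bash
cat >> h.py <<'E'
def rows(*wps, yaw=90):
    "world xyz waypoints (tool down, tool y at yaw deg) -> shift/turn in present tool frame"
    o=status.get_obs(); R0=Rn.from_quat(o['ee_rot']); a=np.radians(yaw)
    y=np.array([np.cos(a),np.sin(a),0]); z=np.array([0,0,-1.]); R=Rn.from_matrix(np.stack([np.cross(y,z),y,z],1))
    print('t',round(o['clock'],2),'pos',o['position'].round(4),'turn',np.degrees((R0.inv()*R).as_rotvec()).round(1))
    for w in wps: print(w,(R0.inv().apply(np.array(w)-o['position'])).round(4))
E
python3 - <<'E'
from h import *
rows((.655,.021,.22))
E
```

```text
t 0.1 pos [0.1665 0.6021 0.2446] turn [ -0.1  -0.  -15.5]
(0.655, 0.021, 0.22) [-0.6257 -0.4299  0.0252]
```

>>> play_rows(plan=[0,0,-15.5,-0.626,-0.43,0.025,1,0,0,-15.5,-0.626,-0.43,0.025,1,0,0,-15.5,-0.626,-0.43,0.025,1,0,0,-15.5,-0.626,-0.43,0.025,1,0,0,-15.5,-0.626,-0.43,0.025,1,0,0,-15.5,-0.626,-0.43,0.025,1,0,0,-15.5,-0.626,-0.43,0.025,1,0,0,-15.5,-0.626,-0.43,0.025,1,0,0,-15.5,-0.626,-0.43,0.025,1,0,0,-15.5,-0.626,-0.43,0.025,1,0,0,-15.5,-0.626,-0.43,0.025,1,0,0,-15.5,-0.626,-0.43,0.025,1,0,0,-15.5,-0.626,-0.43,0.025,1,0,0,-15.5,-0.626,-0.43,0.025,1,0,0,-15.5,-0.626,-0.43,0.025,1,0,0,-15.5,-0.626,-0.43,0.025,1])

```text
clock: 2.1
position: [0.6549, 0.0228, 0.2206]
ee_rot: [-0.001, 1.0, 0.0, 0.0]
ft_force: [-0.2, 0.4, 1.2]
grip_width: 0.998
grasp_force: 0.0
```

```bash
python3 - <<'E'
from h import *
rows((.655,.021,.22))
im,c=shot('wrist','w1'); print(-c[2].T@c[3]); print(proj(c,[(.662,.021,.115),(.662,.021,.079),(.72,.021,.03)]))
E
```

```text
t 2.1 pos [0.6549 0.0228 0.2206] turn [0.1 0.  0.2]
(0.655, 0.021, 0.22) [-0.0001 -0.0018  0.0006]
[0.58023629 0.02220625 0.34960299]
[[251.70997349 206.90788645]
 [251.91908904 193.79618325]
 [252.09655732 231.07399839]]
```

View pics/w1.png

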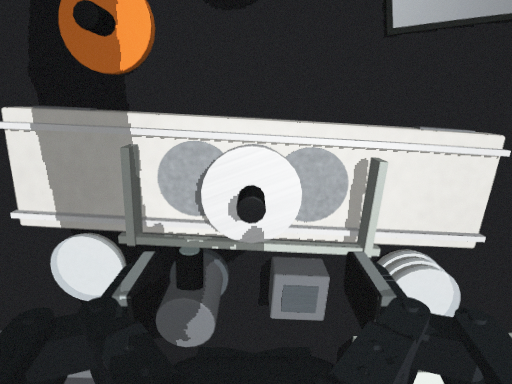

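Wrist view: lid plate centred at (251,192), knob top at (251,209), which agrees with the estimate. The track's end disc on the tower side is at (195,178).

```bash
python3 - <<'E'
from h import *
c=cam('wrist')
print(onz(c,251.5,192.5,.079),onz(c,251,209,.115),onz(c,195,178,.03),onz(c,315,184,.03))
rows((.662,.021,.1),(.662,.021,.14))
E
```

```text
[0.66088386 0.02030018 0.079     ] [0.66386747 0.02011923 0.115     ] [ 0.65963848 -0.03948648  0.03      ] [0.665962 0.087265 0.03    ]
t 2.15 pos [0.655  0.0225 0.2206] turn [0.  0.  0.1]
(0.662, 0.021, 0.1) [-0.007  -0.0016  0.1206]
(0.662, 0.021, 0.14) [-0.007  -0.0016  0.0806]
```

>>> play_rows(plan=[0,0,0,-0.007,-0.002,0.04,1,0,0,0,-0.007,-0.002,0.08,1,0,0,0,-0.007,-0.002,0.1,1,0,0,0,-0.007,-0.002,0.12,1,0,0,0,-0.007,-0.002,0.12,1,0,0,0,-0.007,-0.002,0.12,0.3,0,0,0,-0.007,-0.002,0.12,0.15,0,0,0,-0.007,-0.002,0.12,0.15,0,0,0,-0.007,-0.002,0.12,0.15,0,0,0,-0.007,-0.002,0.12,0.15,0,0,0,-0.007,-0.002,0.12,0.15,0,0,0,-0.007,-0.002,0.12,0.15], squeeze=40)

```text
clock: 3.65
position: [0.6627, 0.0193, 0.101]
ee_rot: [-0.0, 1.0, 0.0, 0.0]
ft_force: [-2.0, 1.0, 5.6]
grip_width: 0.273
grasp_force: 39.2
```

```bash
python3 - <<'E'
from h import *
rows((.662,.021,.13),(.662,.021,.18),(.432,.222,.18),(.432,.222,.041))
print(status.get_obs()['grasp_force'])
E
```

```text
t 3.65 pos [0.6627 0.0193 0.101 ] turn [0.  0.1 0. ]
(0.662, 0.021, 0.13) [ 0.0007  0.0017 -0.029 ]
(0.662, 0.021, 0.18) [ 0.0006  0.0018 -0.079 ]
(0.432, 0.222, 0.18) [ 0.2304  0.2029 -0.0791]
(0.432, 0.222, 0.041) [0.2306 0.2029 0.0599]
39.24483060836792
```

>>> play_rows(plan=[0,0,0,0,0,-0.01,0.15,0,0,0,0,0,-0.025,0.15,0,0,0,0,0,-0.05,0.15,0,0,0,0,0,-0.08,0.15,0,0,0,0.02,0.018,-0.08,0.15,0,0,0,0.055,0.049,-0.08,0.15,0,0,0,0.09,0.08,-0.08,0.15,0,0,0,0.125,0.11,-0.08,0.15,0,0,0,0.16,0.141,-0.08,0.15,0,0,0,0.195,0.172,-0.08,0.15,0,0,0,0.22,0.193,-0.08,0.15,0,0,0,0.23,0.203,-0.08,0.15,0,0,0,0.23,0.203,-0.05,0.15,0,0,0,0.23,0.203,-0.02,0.15,0,0,0,0.23,0.203,0.0,0.15,0,0,0,0.23,0.203,0.0,0.15])

```text
clock: 5.65
position: [0.4321, 0.2208, 0.0995]
ee_rot: [0.0, 1.0, -0.001, -0.001]
ft_force: [0.5, -0.1, -0.6]
grip_width: 0.262
grasp_force: 39.4
```

```bash
python3 - <<'E'
from h import *
im,c=shot('wrist','w2'); im2,c2=shot('top','t2')
w=cv2.resize(cv2.imread('pics/w2.png'),(480,360)); t=cv2.resize(cv2.imread('pics/t2.png')[120:280,150:310],(320,320),interpolation=2)
b=np.zeros((360,800,3),np.uint8); b[:,:480]=w; b[:320,480:]=t; cv2.imwrite('pics/v2.png',b)
rows((.432,.222,.041)); print(status.get_obs()['grip_width'])
E
```

```text
t 5.75 pos [0.433  0.2218 0.1012] turn [ 0.  0. -0.]
(0.432, 0.222, 0.041) [0.0011 0.0002 0.0602]
0.27068362590299416
```

View pics/v2.png

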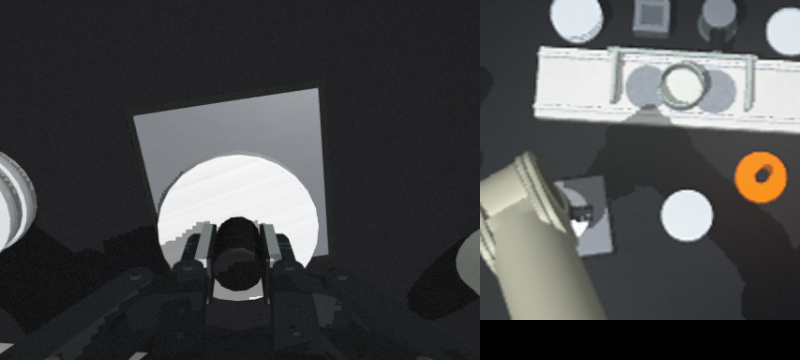

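The lid is held over the mat and the dish (top view, at (684,85)) stayed on the track. I'll lower the lid and release it.

>>> play_rows(plan=[0,0,0,0.001,0,0.02,0.15,0,0,0,0.001,0,0.04,0.15,0,0,0,0.001,0,0.05,0.15,0,0,0,0.001,0,0.056,0.15,0,0,0,0.001,0,0.059,0.15,0,0,0,0.001,0,0.06,0.15,0,0,0,0.001,0,0.06,0.15,0,0,0,0.001,0,0.06,0.15])

```text
clock: 6.75
position: [0.4314, 0.2221, 0.0409]
ee_rot: [-0.0, 1.0, 0.0, 0.0]
ft_force: [-2.9, -1.8, 6.5]
grip_width: 0.267
grasp_force: 39.9
```

>>> play_rows(plan=[0,0,0,0,0,0,0.4,0,0,0,0,0,0,0.7,0,0,0,0,0,0,0.7,0,0,0,0,0,0,0.7,0,0,0,0,0,-0.03,0.7,0,0,0,0,0,-0.08,0.7,0,0,0,0,0,-0.14,0.7,0,0,0,0,0,-0.17,0.5,0,0,0,0,0,-0.17,0])

```text
clock: 7.88
position: [0.4323, 0.2226, 0.2127]
ee_rot: [-0.0, 1.0, 0.002, 0.002]
ft_force: [0.5, 0.1, -0.2]
grip_width: 0.299
grasp_force: 0.0
```

```bash
python3 - <<'E'
from h import *
im,c=shot('wrist','w3')
a=np.radians(-7); ys=np.array([-np.sin(a),np.cos(a)]); print(ys)
P=np.array([.4067,-.243])
w=[tuple((P+d*ys).round(4))+(z,) for d,z in((.05,.22),(.05,.149),(.0,.149),(-.03,.149))]
rows(*w,yaw=83)
E
```

```text
[0.12186934 0.99254615]
t 7.92 pos [0.4315 0.2222 0.2108] turn [0.1 0.1 7. ]
(np.float64(0.4128), np.float64(-0.1934), 0.22) [ 0.019  -0.4156 -0.0097]
(np.float64(0.4128), np.float64(-0.1934), 0.149) [ 0.0191 -0.4156  0.0613]
(np.float64(0.4067), np.float64(-0.243), 0.149) [ 0.0252 -0.4652  0.0612]
(np.float64(0.403), np.float64(-0.2728), 0.149) [ 0.0289 -0.495   0.0612]
```

View pics/w3.png

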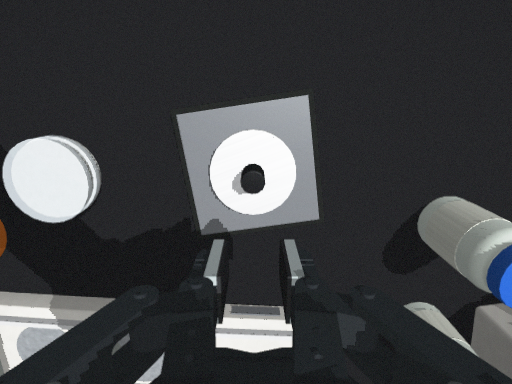

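The lid lies right way up in the middle of the mat, (253,172) against the mat centre at about (249,165). Next is the stick: approach on its left side with the fingers shut.

>>> play_rows(plan=[0,0,7,0.001,-0.03,-0.01,0,0,0,7,0.004,-0.08,-0.01,0,0,0,7,0.006,-0.13,-0.01,0,0,0,7,0.008,-0.18,-0.01,0,0,0,7,0.011,-0.23,-0.01,0,0,0,7,0.013,-0.28,-0.01,0,0,0,7,0.015,-0.33,-0.01,0,0,0,7,0.017,-0.38,-0.01,0,0,0,7,0.019,-0.405,-0.01,0,0,0,7,0.019,-0.416,-0.01,0,0,0,7,0.019,-0.416,-0.01,0,0,0,7,0.019,-0.416,0.03,0,0,0,7,0.019,-0.416,0.061,0,0,0,7,0.019,-0.416,0.061,0])

```text
clock: 9.68
position: [0.4113, -0.1924, 0.1475]
ee_rot: [0.06, 0.998, 0.0, -0.002]
ft_force: [0.8, -0.1, -0.3]
grip_width: -0.002
grasp_force: 0.0
```

```bash
python3 - <<'E'
from h import *
im,c=shot('wrist','w4'); im,c=shot('side','s4')
w=cv2.resize(cv2.imread('pics/w4.png'),(480,360)); t=cv2.resize(cv2.imread('pics/s4.png')[170:320,140:290],(320,320),interpolation=2)
b=np.zeros((360,800,3),np.uint8); b[:,:480]=w; b[:320,480:]=t; cv2.imwrite('pics/v4.png',b)
print(proj(cam('wrist'),(.4067,-.243,.155))*480/512)
a=np.radians(-7); ys=np.array([-np.sin(a),np.cos(a)]); P=np.array([.4067,-.243])
rows(*[tuple((P+d*ys).round(4))+(z,) for d,z in((.033,.149),(-.01,.145))],yaw=83); print(status.get_obs()['ft_force'])
E
```

```text
[[134.73884146 255.06161035]]
t 9.78 pos [ 0.4129 -0.1934  0.1499] turn [-0.  -0.   0.1]
(np.float64(0.4107), np.float64(-0.2102), 0.149) [ 0.0002 -0.0169  0.0009]
(np.float64(0.4055), np.float64(-0.2529), 0.145) [ 0.0002 -0.0599  0.0049]
[1.13927983 0.33478977 0.61596101]
```

View pics/v4.png

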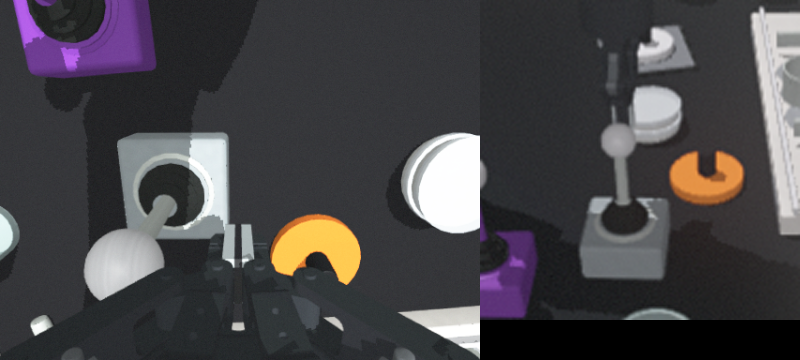

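The wrist view has the ball at (123,262), about 5 mm further right than I estimated. The shut fingers at (238,240) are to its left, level with it. I'll push gradually while watching the force.

>>> play_rows(plan=[0,0,0,-0.003,-0.015,0,0,0,0,0,-0.003,-0.025,0,0,0,0,0,-0.003,-0.033,0.001,0,0,0,0,-0.003,-0.041,0.002,0,0,0,0,-0.003,-0.049,0.003,0,0,0,0,-0.003,-0.056,0.004,0,0,0,0,-0.003,-0.062,0.005,0,0,0,0,-0.003,-0.062,0.005,0])

```text
clock: 10.78
position: [0.408, -0.2563, 0.1442]
ee_rot: [0.061, 0.998, -0.0, 0.0]
ft_force: [1.6, 2.6, 1.1]
grip_width: -0.001
grasp_force: 1.3
```

```bash
python3 - <<'E'
from h import *
print(status.get_obs()['ft_force'])
im,c=shot('wrist','w5'); im,c=shot('side','s5');shot('top','t5')
w=cv2.resize(cv2.imread('pics/w5.png'),(400,300)); t=cv2.resize(cv2.imread('pics/s5.png')[170:320,140:340],(400,300),interpolation=2)
t5=cv2.resize(cv2.imread('pics/t5.png')[130:260,160:360],(460,299),interpolation=2)
b=np.zeros((600,800,3),np.uint8); b[:300,:400]=w; b[:300,400:]=t; b[300:599,:460]=t5;cv2.imwrite('pics/v5.png',b)
E
```

```text
[1.62504856 2.60083482 1.06903929]
```

View pics/v5.png

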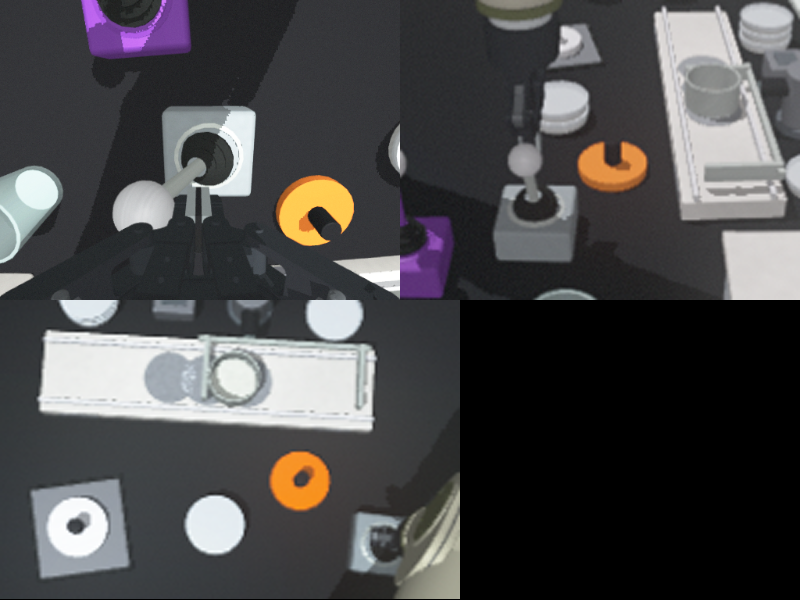

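The stick is partly over and the left plate is pushing the dish, now at (238,376) in the lower view, towards the tower-side disc. I'll push on to the stop.

>>> play_rows(plan=[0,0,0,0,-0.003,0.001,0,0,0,0,0,-0.006,0.002,0,0,0,0,0,-0.009,0.002,0,0,0,0,0,-0.011,0.003,0,0,0,0,0,-0.011,0.003,0])

```text
clock: 11.55
position: [0.4075, -0.2633, 0.1415]
ee_rot: [0.059, 0.998, 0.003, -0.0]
ft_force: [-0.4, 20.8, 14.6]
grip_width: 0.001
grasp_force: 10.1
```

```bash
cat > d.py <<'E'
from h import *
import sys
n=sys.argv[1]
print(status.get_obs()['ft_force'],status.get_obs()['clock'])
im,c=shot('top','t'+n)
for P in[(.6605,-.037,.075),(.6605,-.037,.03)]: print('spot px',proj(c,P))
P=[proj(c,(.6605+.04*np.cos(t),-.037+.04*np.sin(t),.075))[0] for t in np.linspace(0,6.28,24)]
a=cv2.imread(f'pics/t{n}.png')
x0,y0=235,135; A=cv2.resize(a[y0:y0+60,x0:x0+80],(800,600),interpolation=2)
for p in P: cv2.circle(A,(int((p[0]-x0+.5)*10),int((p[1]-y0+.5)*10)),3,(0,0,255),-1)
cv2.imwrite(f'pics/d{n}.png',A)
E
python3 d.py 6
```

```text
[-0.41561339 20.78797796 14.61202878] 11.55
spot px [[267.03997559 162.38388237]]
spot px [[266.57213744 165.02556514]]
```

View pics/d6.png

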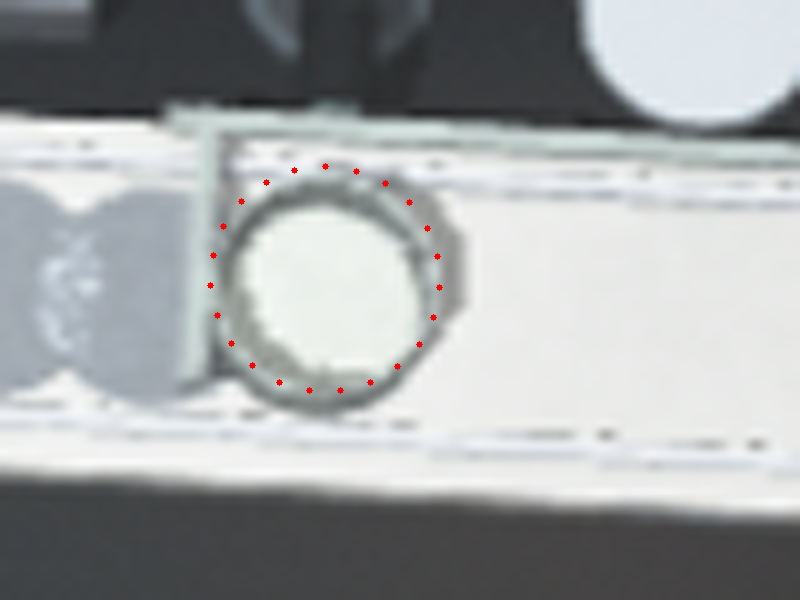

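The force rose to 21 N, so the stick is on its stop. The dish is on the tower spot; its rim centre (322,295) is within about 5 mm of the marked ring. Holding for two seconds with slightly less pressure.

>>> play_rows(plan=[0,0,0,0,0.001,0,0,0,0,0,0,0.001,0,0,0,0,0,0,0.001,0,0,0,0,0,0,0.001,0,0,0,0,0,0,0.001,0,0,0,0,0,0,0.001,0,0,0,0,0,0,0.001,0,0,0,0,0,0,0.001,0,0,0,0,0,0,0.001,0,0,0,0,0,0,0.001,0,0,0,0,0,0,0.001,0,0,0,0,0,0,0.001,0,0,0,0,0,0,0.001,0,0,0,0,0,0,0.001,0,0,0,0,0,0,0.001,0,0,0,0,0,0,0.001,0,0,0,0,0,0,0.001,0,0,0,0,0,0,0.001,0])

```text
invalid input
```

>>> play_rows(plan=[0,0,0,0,0.01,0,0,0,0,0,0,0.02,-0.002,0,0,0,0,0,0.03,-0.004,0,0,0,0,0,0.04,-0.006,0,0,0,0,0,0.055,-0.008,0,0,0,0,0,0.08,-0.01,0,0,0,0,0,0.09,-0.04,0,0,0,0,0,0.09,-0.08,0,0,0,0,0,0.09,-0.08,0,0,0,0,0,0.09,-0.08,0])

```text
clock: 12.85
position: [0.4173, -0.1773, 0.2208]
ee_rot: [0.061, 0.998, 0.0, -0.0]
ft_force: [-0.3, -0.3, -0.5]
grip_width: -0.003
grasp_force: 0.0
```

```bash
python3 - <<'E'
from h import *
rows((.431,.222,.21),(.431,.222,.1),(.431,.222,.041)); print(status.get_obs()['ft_force'])
E
```

```text
t 12.85 pos [ 0.4173 -0.1773  0.2208] turn [ 0. -0. -7.]
(0.431, 0.222, 0.21) [0.0347 0.398  0.011 ]
(0.431, 0.222, 0.1) [0.0347 0.398  0.121 ]
(0.431, 0.222, 0.041) [0.0347 0.398  0.18  ]
[-0.34867831 -0.3422046  -0.52079502]
```

The hold call was refused because a row was malformed, so the stick was only held about 1 s. The dish is still in place, so I'll repeat the push with a proper hold.

>>> play_rows(plan=[0,0,0,0,0,0.0,0,0,0,0,0,0,0.0,0,0,0,0,0,0,0.0,0,0,0,0,0,0,0.0,0,0,0,0,0,0,0.0,0,0,0,0,0,0,0.035,0,0,0,0,0,-0.01,0.07,0,0,0,0,0,-0.025,0.072,0,0,0,0,0,-0.035,0.073,0,0,0,0,0,-0.045,0.074,0,0,0,0,0,-0.055,0.075,0,0,0,0,0,-0.063,0.076,0,0,0,0,0,-0.071,0.077,0,0,0,0,0,-0.079,0.078,0,0,0,0,0,-0.085,0.079,0,0,0,0,0,-0.089,0.08,0,0,0,0,0,-0.089,0.08,0,0,0,0,0,-0.089,0.08,0])

```text
clock: 15.1
position: [0.4073, -0.2632, 0.141]
ee_rot: [0.059, 0.998, 0.002, -0.0]
ft_force: [0.6, 15.7, 7.4]
grip_width: -0.0
grasp_force: 8.2
```

>>> play_rows(plan=[0,0,0,0,0,0,0,0,0,0,0,0,0,0,0,0,0,0,0,0,0,0,0,0,0,0,0,0,0,0,0,0,0,0,0,0,0,0,0,0,0,0,0,0,0,0,0,0,0,0,0,0,0,0,0,0,0,0,0,0,0,0,0,0,0,0,0,0,0,0,0,0,0,0,0,0,0,0,0,0,0,0,0,0,0,0,0,0,0,0,0,0,0,0,0,0,0,0,0,0,0,0,0,0,0,0,0,0,0,0,0,0])

```text
clock: 17.1
position: [0.4073, -0.2632, 0.141]
ee_rot: [0.059, 0.998, 0.002, -0.0]
ft_force: [1.1, 15.8, 7.7]
grip_width: -0.002
grasp_force: 8.2
```

```bash
python3 d.py 7
```

```text
[ 1.14156202 15.82277607  7.69327313] 17.1
spot px [[267.03997559 162.38388237]]
spot px [[266.57213744 165.02556514]]
```

View pics/d7.png

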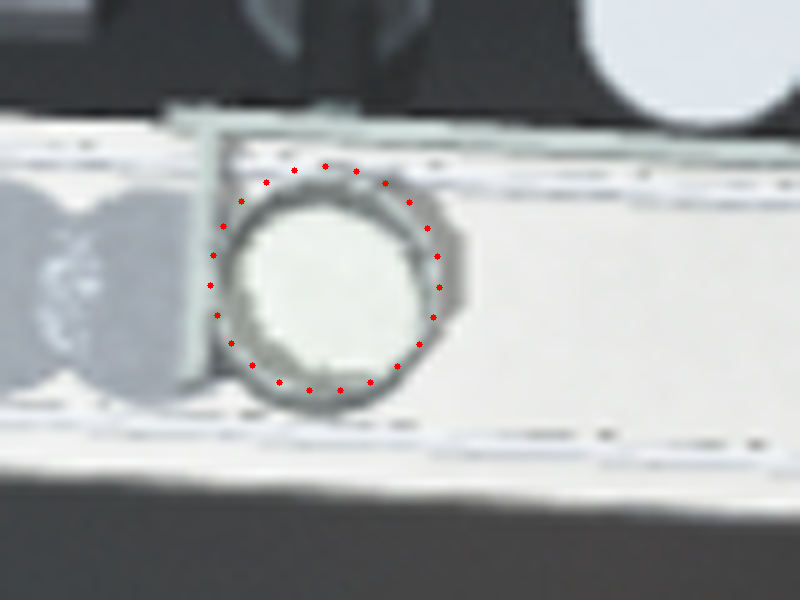

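The stick was held on its stop for more than 2 s, with the dish rim centre at (322,295), unchanged. That was the tenth picture, so from here I work with numbers only. Releasing now.

>>> play_rows(plan=[0,0,0,0,0.01,0,0,0,0,0,0,0.02,-0.002,0,0,0,0,0,0.03,-0.004,0,0,0,0,0,0.04,-0.006,0,0,0,0,0,0.055,-0.008,0,0,0,0,0,0.08,-0.01,0,0,0,0,0,0.09,-0.04,0,0,0,0,0,0.09,-0.08,0,0,0,0,0,0.09,-0.08,0,0,0,0,0,0.09,-0.08,0,0,0,0,0,0.09,-0.08,0,0,0,0,0,0.09,-0.08,0,0,0,0,0,0.09,-0.08,0,0,0,0,0,0.09,-0.08,0])

```text
clock: 18.9
position: [0.4176, -0.1766, 0.2211]
ee_rot: [0.061, 0.998, -0.0, -0.0]
ft_force: [0.2, 0.1, 0.5]
grip_width: 0.004
grasp_force: 0.0
```

```bash
python3 - <<'E'
from h import *
rows((.431,.222,.21),(.431,.222,.1),(.431,.222,.041)); print(status.get_obs()['ft_force'])
s=viewer.camera('side'); S=s.astype(int); k=.64
m=(S.sum(2)>360).astype(np.uint8); sub=m[226:246,194:217]; ys,xs=np.nonzero(sub); print('ball side px now (was 206.1,233.7):',xs.mean()+194,ys.mean()+226)
E
```

```text
t 18.9 pos [ 0.4176 -0.1766  0.2211] turn [-0. -0. -7.]
(0.431, 0.222, 0.21) [0.035  0.3973 0.0111]
(0.431, 0.222, 0.1) [0.035  0.3973 0.1211]
(0.431, 0.222, 0.041) [0.035  0.3973 0.1801]
[0.20705864 0.12032472 0.48726683]
ball side px now (was 206.1,233.7): 206.4640287769784 234.25539568345323
```

The stick is back upright. Going back to the lid.

>>> play_rows(plan=[0,0,-7,0.003,0.03,0.01,0.7,0,0,-7,0.007,0.08,0.01,0.7,0,0,-7,0.011,0.13,0.01,0.7,0,0,-7,0.016,0.18,0.01,0.7,0,0,-7,0.02,0.23,0.01,0.7,0,0,-7,0.025,0.28,0.01,0.7,0,0,-7,0.029,0.33,0.01,0.7,0,0,-7,0.033,0.375,0.01,0.7,0,0,-7,0.035,0.397,0.01,0.7,0,0,-7,0.035,0.397,0.01,0.7,0,0,-7,0.035,0.397,0.06,0.7,0,0,-7,0.035,0.397,0.11,0.7,0,0,-7,0.035,0.397,0.15,0.7,0,0,-7,0.035,0.397,0.17,0.7,0,0,-7,0.035,0.397,0.179,0.7,0,0,-7,0.035,0.397,0.179,0.4,0,0,-7,0.035,0.397,0.179,0.15,0,0,-7,0.035,0.397,0.179,0.15,0,0,-7,0.035,0.397,0.179,0.15,0,0,-7,0.035,0.397,0.179,0.15], squeeze=40)

```text
clock: 21.45
position: [0.4317, 0.2219, 0.0435]
ee_rot: [-0.0, 1.0, 0.001, 0.001]
ft_force: [-1.5, -2.2, 7.2]
grip_width: 0.268
grasp_force: 39.1
```

```bash
python3 - <<'E'
from h import *
im,c=shot('top','t8')
# dish inner/outer: bright interior floor seen through rim; ring edges against track
g=cv2.cvtColor(im,cv2.COLOR_RGB2GRAY); x0,y0=250,145
A=cv2.resize(g[y0:y0+40,x0:x0+40],(400,400),interpolation=2)
H=cv2.HoughCircles(A,cv2.HOUGH_GRADIENT,1,20,param1=60,param2=12,minRadius=85,maxRadius=130)
for h in (H[0][:6] if H is not None else []):
    u,v=h[0]/10+x0-.45,h[1]/10+y0-.45; print('top',h[:3],onz(c,u,v,.075).round(4))
rows((.6605,-.037,.15)); print(status.get_obs()['grasp_force'])
E
```

```text
top [168.5 191.5 123.6] [ 0.6558 -0.0348  0.075 ]
top [175.5 212.5 102.3] [ 0.6484 -0.0372  0.075 ]
top [203.5 167.5 110. ] [ 0.6644 -0.047   0.075 ]
top [164.5 170.5 125. ] [ 0.6633 -0.0334  0.075 ]
top [195.5 195.5 129.4] [ 0.6544 -0.0442  0.075 ]
top [151.5 202.5 112.7] [ 0.6519 -0.0289  0.075 ]
t 21.5 pos [0.4317 0.2219 0.0434] turn [0.1 0.1 0. ]
(0.6605, -0.037, 0.15) [-0.2288 -0.2589 -0.1065]
39.13318991661072
```

Lid gripped. I'll carry it to a hover left of the dish so the wrist camera can see the open dish.

>>> play_rows(plan=[0,0,0,0,0,-0.01,0.15,0,0,0,0,0,-0.04,0.15,0,0,0,0,0,-0.08,0.15,0,0,0,0,0,-0.12,0.15,0,0,0,-0.02,-0.011,-0.15,0.15,0,0,0,-0.06,-0.035,-0.157,0.15,0,0,0,-0.1,-0.058,-0.157,0.15,0,0,0,-0.14,-0.081,-0.157,0.15,0,0,0,-0.18,-0.104,-0.157,0.15,0,0,0,-0.21,-0.122,-0.157,0.15,0,0,0,-0.228,-0.132,-0.157,0.15,0,0,0,-0.228,-0.132,-0.157,0.15,0,0,0,-0.228,-0.132,-0.157,0.15,0,0,0,-0.228,-0.132,-0.157,0.15])

```text
clock: 23.25
position: [0.6585, 0.091, 0.1997]
ee_rot: [-0.001, 1.0, 0.0, -0.0]
ft_force: [0.5, 0.1, -2.0]
grip_width: 0.266
grasp_force: 39.3
```

```bash
cat > w.py <<'E'
from h import *
im,c=shot('wrist','w9'); g=cv2.cvtColor(im,cv2.COLOR_RGB2GRAY)
p=proj(c,[(.66,-.037,.075),(.66,-.037,.033),(.66,-.077,.075),(.66,.003,.075)]); print(p.round(1))
r=abs(p[3,0]-p[2,0])/2; u,v=p[0]
x0,y0=max(0,int(u-70)),max(0,int(v-70)); x1,y1=int(u+70),int(v+70)
S=4; A=cv2.resize(g[y0:y1,x0:x1],None,fx=S,fy=S,interpolation=2); print('crop',A.shape,'r',r)
for lo,hi,t,z in((.96,1.04,10,'outer rim'),(.88,.96,10,'inner rim')):
    H=cv2.HoughCircles(A,cv2.HOUGH_GRADIENT_ALT,1.5,4,param1=80,param2=.3,minRadius=int(r*S*lo),maxRadius=int(r*S*hi))
    if H is None: print(z,None);continue
    for h in H.reshape(-1,H.shape[-1])[:4]:
        q=((h[0]+.5)/S-.5+x0,(h[1]+.5)/S-.5+y0); print(z,q,h[2]/S,onz(c,*q,.075).round(4))
# radial profile: gray values along 8 directions around prediction
for a in range(0,360,45):
    d=np.array([np.cos(np.radians(a)),np.sin(np.radians(a))]); print(a,[int(g[int(round(v+d[1]*k)),int(round(u+d[0]*k))]) for k in np.arange(int(r*.6),int(r*1.35),2) if 0<=u+d[0]*k<512])
rows((.66,-.037,.15),(.66,-.037,.115),(.66,-.037,.1035))
E
python3 w.py
```

```text
[[104.2 193.2]
 [123.6 180.9]
 [ 58.6 193.1]
 [150.6 193.2]]
crop (560, 560) r 45.97031963965149
outer rim (np.float32(102.25), np.float32(193.875)) 45.74682 [ 0.6606 -0.0388  0.075 ]
inner rim (np.float32(101.125), np.float32(191.25)) 42.323616 [ 0.6583 -0.0395  0.075 ]
inner rim (np.float32(101.125), np.float32(185.625)) 42.097443 [ 0.6533 -0.0387  0.075 ]
0 [238, 237, 238, 238, 240, 239, 240, 238, 199, 175, 105, 101, 99, 104, 102, 102, 169, 158]
45 [151, 137, 133, 93, 95, 93, 103, 105, 190, 202, 158, 209, 229, 229, 228, 232, 190, 145]
90 [90, 92, 94, 92, 90, 93, 101, 115, 145, 96, 71, 87, 92, 117, 119, 119, 95, 95]
135 [88, 89, 83, 88, 85, 85, 116, 114, 120, 135, 137, 139, 129, 85, 79, 78, 76, 81]
180 [82, 83, 83, 81, 80, 78, 80, 81, 103, 119, 81, 81, 81, 85, 78, 76, 113, 114]
225 [99, 78, 78, 76, 80, 79, 81, 77, 77, 78, 87, 113, 140, 142, 140, 136, 137, 137]
270 [150, 146, 145, 148, 142, 144, 145, 144, 116, 117, 87, 88, 114, 144, 143, 145, 141, 139]
315 [235, 235, 236, 238, 233, 239, 163, 191, 190, 125, 122, 122, 123, 121, 123, 124, 125, 167]
t 23.3 pos [0.6585 0.0909 0.1996] turn [0.  0.  0.1]
(0.66, -0.037, 0.15) [-0.0012 -0.1279  0.0496]
(0.66, -0.037, 0.115) [-0.0012 -0.1279  0.0846]
(0.66, -0.037, 0.1035) [-0.0012 -0.1279  0.0961]
```

The open dish rim is found at (102,194), which gives about (0.660, −0.038). I'll move over it and lower in small steps, checking force and height.

>>> play_rows(plan=[0,0,0,-0.001,-0.02,0,0.15,0,0,0,-0.002,-0.055,0.0,0.15,0,0,0,-0.002,-0.09,0.01,0.15,0,0,0,-0.002,-0.115,0.02,0.15,0,0,0,-0.002,-0.13,0.035,0.15,0,0,0,-0.002,-0.13,0.055,0.15,0,0,0,-0.002,-0.13,0.07,0.15,0,0,0,-0.002,-0.13,0.078,0.15,0,0,0,-0.002,-0.13,0.078,0.15,0,0,0,-0.002,-0.13,0.078,0.15])

```text
clock: 24.55
position: [0.6616, -0.0398, 0.1219]
ee_rot: [-0.001, 1.0, 0.0, 0.0]
ft_force: [0.3, 0.3, -1.3]
grip_width: 0.265
grasp_force: 39.4
```

```bash
python3 - <<'E'
from h import *
o=status.get_obs(); print(o['ft_force'])
rows((.6607,-.039,.113),(.6607,-.039,.104))
E
```

```text
[ 0.30319068  0.25540908 -1.34050804]
t 24.55 pos [ 0.6616 -0.0398  0.1219] turn [0.  0.1 0.1]
(0.6607, -0.039, 0.113) [0.0009 0.0008 0.0089]
(0.6607, -0.039, 0.104) [0.0009 0.0008 0.0179]
```

>>> play_rows(plan=[0,0,0,0.001,0.001,0.004,0.15,0,0,0,0.001,0.001,0.007,0.15,0,0,0,0.001,0.001,0.009,0.15,0,0,0,0.001,0.001,0.011,0.15,0,0,0,0.001,0.001,0.013,0.15,0,0,0,0.001,0.001,0.013,0.15])

```text
clock: 25.3
position: [0.66, -0.0389, 0.108]
ee_rot: [-0.0, 1.0, 0.0, -0.0]
ft_force: [-1.1, 0.6, -2.0]
grip_width: 0.269
grasp_force: 39.3
```

At z = 0.108 there is no contact force, so the skirt is already over the rim. Lowering the rest of the way.

>>> play_rows(plan=[0,0,0,0,0,0.002,0.15,0,0,0,0,0,0.003,0.15,0,0,0,0,0,0.004,0.15,0,0,0,0,0,0.005,0.15,0,0,0,0,0,0.005,0.15])

```text
clock: 25.92
position: [0.6602, -0.039, 0.1037]
ee_rot: [-0.0, 1.0, 0.0, 0.0]
ft_force: [-3.3, 1.7, 4.4]
grip_width: 0.267
grasp_force: 39.9
```

>>> play_rows(plan=[0,0,0,0,0,0,0.35,0,0,0,0,0,0,0.6,0,0,0,0,0,0,0.7,0,0,0,0,0,0,0.7,0,0,0,0,0,-0.02,0.7,0,0,0,0,0,-0.06,0.7,0,0,0,0,0,-0.115,0.7,0,0,0,0,0,-0.115,0.7,0,0,0,0,0,-0.115,0.7])

```text
clock: 27.05
position: [0.6603, -0.0391, 0.2192]
ee_rot: [-0.0, 1.0, 0.0, 0.001]
ft_force: [0.4, 1.1, -0.5]
grip_width: 0.699
grasp_force: 0.0
```

```bash
python3 - <<'E'
from h import *
o=status.get_obs(); print(o['position'],o['ft_force'],o['clock'])
im,c=shot('wrist','w10'); g=cv2.cvtColor(im,cv2.COLOR_RGB2GRAY)
P=lambda x,y,z:proj(c,(x,y,z))[0]
print('pred plate',P(.66,-.039,.079),'r',(P(.66,.007,.079)-P(.66,-.085,.079))/2)
r=abs(P(.66,.007,.079)-P(.66,-.085,.079))[0]/2
H=cv2.HoughCircles(g,cv2.HOUGH_GRADIENT_ALT,1.5,4,param1=80,param2=.4,minRadius=int(r*.92),maxRadius=int(r*1.08))
if H is not None:
    for h in H.reshape(-1,H.shape[-1])[:4]: print(h,onz(c,h[0],h[1],.079).round(4))
s=viewer.camera('side').astype(int); m=s.sum(2)>360; ys,xs=np.nonzero(m[226:246,194:217]); print('ball',xs.mean()+194,ys.mean()+226)
E
```

```text
[ 0.66028216 -0.0390563   0.2192011 ] [ 0.35820469  1.09811284 -0.47958985] 27.05
pred plate [254.13835592 186.19216774] r [ 5.14715700e+01 -4.47413173e-03]
[252.       184.5       50.792507] [ 0.6584 -0.0409  0.079 ]
[115.5     165.       50.48409] [ 0.6406 -0.1612  0.079 ]
[237.       172.5       51.058872] [ 0.6475 -0.0541  0.079 ]
[358.5     186.       51.35958] [0.6598 0.0546 0.079 ]
ball 206.34035087719298 233.9298245614035
```

```bash
python3 -c "
from workcell import manip; print(manip.hand_in())"
```

```text
the job is handed in; nothing more can be done
None
```

I handed the job in with the lid back on the dish in front of the tower and the stick upright; the sensors and camera agree with that, but no verdict came back. The first stick hold was cut short by a refused move, so I repeated it for more than two seconds.

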